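Roll the loose cans into the slatted can rack

ROBOT

A 7-joint arm with a two-finger parallel gripper is mounted at the origin on a cart in front of the work surface, level with it; the furniture and walls round the work are solid. World frame = base frame: x ahead of the robot, y to its left, z up, the work surface at z = 0. Lengths are in m, angles in rad, forces in N, time in s.
With the tool pointing down it reaches from about 0.35 to 0.775 m from the base axis. Payload 3.1 kg.
Tool frame: the origin (TCP) lies at the very end of the fingers, on their centre line; the grasp point (between the pads) lies robot.tcp_to_grasp behind it (robot.tcp_to_grasp is the distance from the TCP to the grasp point, in m); z points along the fingers, y is the line along which they close (so a half turn about z gives the same grasp; the last joint's range is limited). The gripper opens to 85 mm and grips with 20 to 120 N. Pads are 22 mm wide; open, the fingers measure 114 mm over their backs; the gripper's body (76 mm by 85 mm) begins 54 mm behind the grasp point. The pads swing forward as they close: fully open they stand 13 mm farther back than shut.
Start: joints at [1.168, 0.311, 0.014, 1.512, -0.004, 1.319, -0.027], TCP at [0.194, -0.515, 0.231] pointing down, gripper open.
Joint ranges: [-2.7, 2.7], [-0.3, 1.91], [-1.27, 1.3], [0.12, 2.57], [-1.44, 4.58], [0.2, 2.03], [-3.05, 3.05]. Speed limits (rad/s): [2.79, 2.79, 3.14, 3.14, 3.14, 3.14, 3.14].

INTERFACE

Orientations are given as [roll, pitch, yaw] about the fixed x, y, z axes, in that order (R = Rz(yaw) Ry(pitch) Rx(roll)).
In Python, from rig import robot gives the robot as it stands.
- The arm moves only by the tool move_arm, never from a script. Its argument "increments" is a list of rows, each an object of numbers: "x", "y", "z": the shift along the tool's x, y, z in m; "roll": the turn about the tool's z in degrees; "gripper": the opening in per cent of the stroke, from 0 (shut) to 100 (fully open). A call has 1 to 12 rows; each row shifts and turns the commanded pose from where the row before left it, along the tool's axes as they then stand; what a row does not reach is not made up. A row lasts 1/12 s, in which the tool goes at most 41.7 mm and 7.16 degrees, less where a joint would pass 70% of its speed; a pose out of reach is approached as far as the arm can. A call is refused whole if a number of a shift passes 0.0417 or a number of a turn 7.16, either way. A call with a gripper value outside its range is refused whole. The fingers move at their own pace and stop on an object; the grip force is fixed at half the most. Time passes only in rows, so rows that do not move let the fingers close. It gives the time, the measured TCP pose, the force, the opening and the grip force at its end, in the units of the state.
- robot.observe(): the state, without advancing time (a new reading comes with each control period).
- robot.snapshot(name): name is "scene" or "top" or "wrist"; returns the picture (400x640x3 uint8, red, green, blue); there is no depth.
- robot.camera_params(name): a dict with "fx", "fy", "cx", "cy" (pixels), "k1" (the pictures are not rectified: a ray, as slopes to the right and down, at radius r is drawn at 1 + k1 r^2 times it, then the intrinsics apply), "camera_from_world" (4x4, takes a point from world to camera coordinates); the wrist camera has in their place "mount" (4x4, takes a point from camera to tool coordinates, whose origin is the TCP and whose axes are the flange's). Camera axes: x right, y down, z forward; pixel columns grow to the right and rows downward; lengths in m; the calibration is good to about 2 mm. A picture is of the moment at which its call begins: read the wrist's pose just before it. camera_params takes no time and is no camera call.
- robot.finish_job(): hands the job in; it is judged then, once.
The state is a dict: "clock": time; "qpos": joint angles; "joint_velocities": joint speeds; "joint_torque": joint torques, N m; "position": TCP position; "eef_rot": TCP orientation; "force": force on the tool from outside, world axes, zero at the start; "torque": the same for the moment, N m; "opening": opening from 0.0 (shut) to 1.0 (fully open); "grasp_force": force on a finger pad.
Only numpy, scipy, OpenCV 4.12 (cv2) and the standard library are available. Lean on these libraries where they do the work, as an engineer would, in place of code of your own. Each camera call takes 0.05 s, during which the arm holds its last target. There are 200 camera calls.

TASK

Two drinks cans lie loose on the worktop, in line with the ramp of the low wooden can rack, whose last place, at the stop board, is already taken. Fill the rack by rolling them in with your fingertips, gently and without gripping or lifting them: first the can nearer the ramp, up over the first gap and into the middle gap beside the stored can, then the other can into the gap next to the ramp. Each can must lie settled in its own gap, the stored can must stay in its place, and everything else must be left where it stands.

Things in the scene. Friction and masses are not known exactly. Their poses are not given: they have to be found in the camera images.
- rack: low wooden can rack, fixed, 132 mm wide (x), 290 mm long (y), no side walls. Slat tops 6 mm above the worktop; three gaps across it, 24 mm wide, 72 mm apart. A can in a gap rests on its two edges, centre 36.7 mm up (39 mm on a slat). At the -y end a ramp, 6 mm high, 38 mm long; at the +y end a 34 mm high stop board. Origin on the worktop under the middle gap; y points up the rack, the way the cans are rolled
- gap_ramp (a point): centre of the gap next to the ramp, at the height of the slat tops (6 mm); axes as the rack's. The second can's place; free at the start
- gap_middle (a point): centre of the middle gap, at the height of the slat tops; axes as the rack's. The first can's place; free at the start
- gap_stop (a point): centre of the gap at the stop board, at the height of the slat tops; axes as the rack's. The stored can lies in it
- ramp_foot (a point): middle of the ramp's lower edge on the worktop, 74 mm before gap_ramp; axes as the rack's
- can_near: drinks can lying on its side, 66 mm in diameter, 115 mm long (the middle 94 mm at full diameter), aluminium with a brown paper label, about 0.35 kg, rolls easily but soon stops by itself. Origin at its centre; x is the can's axis; y and z turn as it rolls (at the start z is up, y points up the rack). The loose can nearer the ramp, 45 to 75 mm before its foot. A gripping fingertip that pushes far above mid-height can wedge it
- can_far: drinks can lying on its side, 66 mm in diameter, 115 mm long (the middle 94 mm at full diameter), aluminium with a brown paper label, about 0.35 kg, rolls easily but soon stops by itself. Origin at its centre; x is the can's axis; y and z turn as it rolls (at the start z is up, y points up the rack). The loose can farther from the ramp, 144 to 194 mm behind can_near
- can_stored: drinks can lying on its side, 66 mm in diameter, 115 mm long (the middle 94 mm at full diameter), aluminium with a brown paper label, about 0.35 kg, rolls easily but soon stops by itself. Origin at its centre; x is the can's axis; y and z turn as it rolls (at the start z is up, y points up the rack). The can already in the rack, at the stop board, 6 mm clear of a can in the middle gap
- sugar_pot: Bystander, leave it alone: round chrome sugar pot with a knob, 66 mm wide, 67 mm high, beyond the cans' path, its near side about 85 mm from the path's centre line
- timer: Bystander, leave it alone: small white timer, 58x62x21 mm, beyond the rack
- teaspoon: Bystander, leave it alone: teaspoon, 133 mm long, lying along the cans' path on its far side
- tamper: Bystander, leave it alone: tamper with wooden knob, 58 mm wide, 91 mm high, beyond the rack's stop end
Mind the look-alikes: they are no part of the job. Leave any yellow look-alike of the can_stored alone. Leave any blue look-alike of the can_far alone.

How it is judged:
On the way, in this order (a step that is already met when the one before it is completed fails the run):
1. the nearer can has rolled by a quarter turn (angle between can_near's own z axis and vertical above 1.2 rad), for 0.02 s.
2. the nearer can lies at rest in the middle gap (y of can_near in the frame of gap_middle between -0.008 and 0.008 m and x of can_near in the frame of gap_middle between -0.025 and 0.025 m and height (world z) of can_near between 0.0345 and 0.038 m and linear speed of can_near below 0.02 m/s and angular speed of can_near below 0.6 rad/s), for 0.3 s.
3. the other can has rolled by a quarter turn (angle between can_far's own z axis and vertical above 1.2 rad), for 0.02 s.
At the end, for the whole second after the job is handed in: The nearer can lies in the middle gap, the other can in the gap next to the ramp and the stored can in the gap at the stop board: each sunk into its gap (centre less than 38 mm above the worktop), within 8 mm of the gap's middle along the rack and 25 mm across it, and at rest (all of step 2 and y of can_far in the frame of gap_ramp between -0.008 and 0.008 m and x of can_far in the frame of gap_ramp between -0.025 and 0.025 m and height (world z) of can_far between 0.0345 and 0.038 m and linear speed of each of can_far, can_stored below 0.02 m/s and angular speed of each of can_far, can_stored below 0.6 rad/s and y of can_stored in the frame of gap_stop between -0.008 and 0.008 m and x of can_stored in the frame of gap_stop between -0.025 and 0.025 m and height (world z) of can_stored between 0.0345 and 0.038 m); the robot touches nothing.
It fails at once if a can is lifted (centre more than 52 mm above the worktop, 13 mm more than when rolling on the slats) (height (world z) of any of can_near, can_far, can_stored above 0.052 m).
It fails at once if a can falls off the worktop (height (world z) of any of can_near, can_far, can_stored below 0.02 m).
It fails at once if a can is pressed hard enough to dent it (more than 40 N) (contact force between any of the arm, the fingers and can_near above 40 N or contact force between any of the arm, the fingers and can_far above 40 N or contact force between any of the arm, the fingers and can_stored above 40 N).
It fails at once if the stored can leaves its place (distance of can_stored from where it was at the start of the episode above 0.02 m).
It fails at once if a bystander is pushed aside (more than 25 mm) (distance of any of sugar_pot, timer, teaspoon, tamper from where it was at the start of the episode above 0.025 m).
It also fails if it takes over 67 s, if anything falls off the work surface, if the arm or the gripper's body presses on something with over 40 N, if the wrist force passes 120 N, or if a joint passes its speed limit or range.

## Working session

There is one attempt and no reset: what is moved stays moved. The work goes in short steps, Python scripts to look and compute and a tool call to move; the robot and the scene stay as the last step left them, time stands still between calls to the robot, and variables do not carry over. Pictures are saved under pics/ and viewed, at most 10 in all, crops included, and the job is handed in when it is done.

Besides the shell and the picture viewer there is one more tool, called after ">>>" by a JSON object that holds its "name" and its "arguments", one argument or row to a line. move_arm: Moves the arm, as the interface text tells. Its arguments: {"type":"object","properties":{"increments":{"type":"array"}},"required":["increments"]}

```bash
mkdir -p pics; ls; python3 - <<'E'
from rig import robot
import cv2,numpy as np
s=robot.observe(); print({k:np.round(v,3).tolist() for k,v in s.items()}, robot.tcp_to_grasp)
for n in("scene","top"):
    im=robot.snapshot(n); cv2.imwrite(f"pics/{n}0.png",im[:,:,::-1]); 
    p=robot.camera_params(n); print(n,{k:np.round(v,4).tolist() for k,v in p.items()})
E
```

```text
pics
{'clock': 0.0, 'qpos': [1.168, 0.312, 0.014, 1.513, -0.004, 1.319, -0.027], 'joint_velocities': [-0.0, -0.001, 0.002, -0.001, 0.001, -0.0, 0.0], 'joint_torque': [-0.0, -37.992, 0.146, -23.059, 0.012, 0.014, -0.0], 'position': [0.194, -0.514, 0.23], 'eef_rot': [-3.139, 0.0, 0.361], 'force': [-0.253, 0.037, 0.04], 'torque': [-0.042, -0.004, 0.023], 'grasp_force': 0.0, 'opening': 1.0} 0.0187
scene {'fx': 455.7887, 'fy': 455.7887, 'cx': 312.2857, 'cy': 192.5065, 'k1': 0.0318, 'camera_from_world': [[-0.4453, -0.8953, 0.0127, 0.2233], [-0.6455, 0.3111, -0.6975, 0.3977], [0.6205, -0.3188, -0.7165, 0.8941], [0.0, 0.0, 0.0, 1.0]]}
top {'fx': 440.9131, 'fy': 440.9131, 'cx': 319.5963, 'cy': 196.8574, 'k1': -0.0855, 'camera_from_world': [[-0.0061, -1.0, 0.0078, -0.0309], [-0.9886, 0.0049, -0.1505, 0.5499], [0.1504, -0.0087, -0.9886, 1.1018], [0.0, 0.0, 0.0, 1.0]]}
```

View pics/scene0.png

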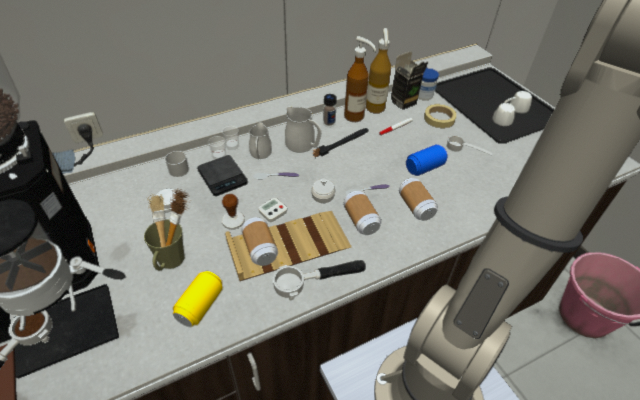

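View pics/top0.png

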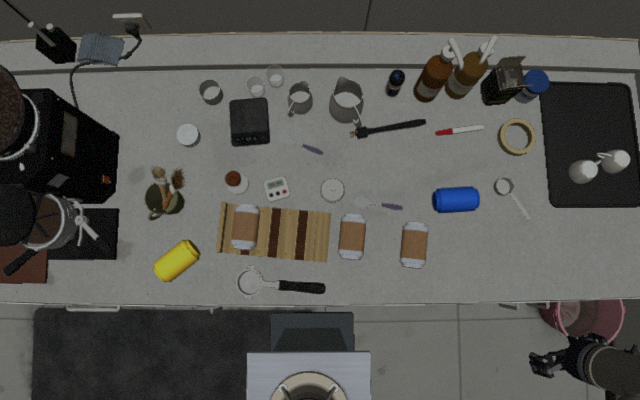

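Scene and top views both show three brown cans. In the top view they are stored (245,227) on the rack, near (352,237) and far (414,245). The yellow (177,260) and blue (457,200) cans are the look-alikes to leave alone. The rack spans x 218–330, with its ramp towards image right (-y).

```bash
cat > h.py <<'E'
import numpy as np, cv2
from rig import robot
def cast(p,uv,z):
    uv=np.atleast_2d(np.asarray(uv,float)); d=(uv-[p["cx"],p["cy"]])/[p["fx"],p["fy"]]
    s=d.copy()
    for _ in range(20): s=d/(1+p["k1"]*(s**2).sum(1,keepdims=True))
    T=np.array(p["camera_from_world"]); R=T[:3,:3]; c=-R.T@T[:3,3]
    r=np.c_[s,np.ones(len(s))]@R
    return c+r*((z-c[2])/r[:,2])[:,None]
def blobs(mask,amin):
    cs,_=cv2.findContours(mask.astype(np.uint8),cv2.RETR_EXTERNAL,cv2.CHAIN_APPROX_NONE)
    return [c for c in cs if cv2.contourArea(c)>amin]
def brown(im):
    h=cv2.cvtColor(im,cv2.COLOR_RGB2HSV).astype(int)
    return (h[...,0]>5)&(h[...,0]<18)&(h[...,1]>80)&(h[...,2]>90)
E
python3 - <<'E'
from h import *
p=robot.camera_params("top"); im=robot.snapshot("top"); h=cv2.cvtColor(im,cv2.COLOR_RGB2HSV)
for u,v in[(245,227),(352,237),(414,245),(290,235),(276,235),(303,235),(322,235),(260,215)]: print((u,v),im[v,u],h[v,u])
m=brown(im)
for c in blobs(m,150):
    r=cv2.minAreaRect(c); print("brown",np.round(r[0],1),np.round(r[1],1),round(r[2],1),cast(p,[r[0]],.036)[0].round(4))
cv2.imwrite("pics/crop.png",cv2.resize(im[195:275,200:445,::-1],None,fx=3.2,fy=3.2,interpolation=cv2.INTER_CUBIC))
E
```

```text
(245, 227) [104  81  57] [ 15 115 104]
(352, 237) [108  83  59] [ 15 116 108]
(414, 245) [108  83  60] [ 14 113 108]
(290, 235) [126 109  76] [ 20 101 126]
(276, 235) [41 24 12] [ 12 180  41]
(303, 235) [43 22  9] [ 11 202  43]
(322, 235) [114  95  65] [ 18 110 114]
(260, 215) [115  98  67] [ 19 106 115]
brown [414.4 244.3] [23.3 27.5] 5.7 [ 0.4254 -0.2779  0.036 ]
brown [351.9 235.7] [22.7 27.3] 6.7 [ 0.4489 -0.1165  0.036 ]
brown [243.9 225.8] [23.2 27.7] 8.1 [0.4758 0.1622 0.036 ]
```

View pics/crop.png

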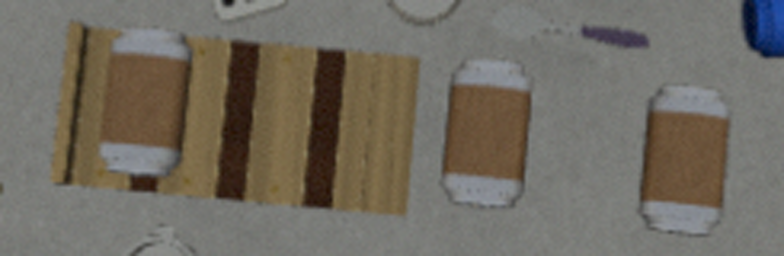

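The enlarged crop confirms it: two plain brown cans lie loose in front of the ramp, and the two dark free gaps are visible. Next I measure the gaps.

```bash
python3 - <<'E'
from h import *
p=robot.camera_params("top"); im=robot.snapshot("top"); h=cv2.cvtColor(im,cv2.COLOR_RGB2HSV).astype(int)
m=(h[...,0]<18)&(h[...,1]>140)&(h[...,2]<75)
m[:200]=0;m[265:]=0;m[:,:255]=0;m[:,330:]=0
G=[]
for c in blobs(m,100):
    r=cv2.minAreaRect(c); b=cast(p,cv2.boxPoints(r),.005); g=b.mean(0); G.append(g)
    L=[np.linalg.norm(b[i]-b[i-1]).round(4) for i in range(2)]
    print("gap",np.round(r[0],1),g.round(4),L,"ang",round(r[2],1))
G=sorted(G,key=lambda g:g[1]); gr,gm=G
d=(gm-gr)[:2]; print("spacing",np.linalg.norm(d))
near=np.array([.4489,-.1165]);far=np.array([.4254,-.2779]);st=np.array([.4758,.1622])
e=(st-gr[:2]); e/=np.linalg.norm(e); print("psi(gaps)",np.degrees(np.arctan2(-d[0],d[1])),"psi(stored)",np.degrees(np.arctan2(-e[0],e[1])))
q=(near-far); print("psi cans",np.degrees(np.arctan2(-q[0],q[1])))
# rack outline
w=((h[...,0]>=16)&(h[...,0]<25)&(h[...,1]>70)); w[:195]=0;w[270:]=0;w[:,:205]=0;w[:,340:]=0
w=cv2.morphologyEx((w|m).astype(np.uint8),cv2.MORPH_CLOSE,np.ones((9,9)))
c=max(blobs(w,500),key=cv2.contourArea); r=cv2.minAreaRect(c); b=cast(p,cv2.boxPoints(r),.004)
print("rack",b.round(4)[:,:2].tolist(),[np.linalg.norm(b[i]-b[i-1]).round(4) for i in range(2)],r[2])
for ps in np.radians([-7,-6,-5]):
    y=np.array([-np.sin(ps),np.cos(ps)]);x=np.array([np.cos(ps),np.sin(ps)])
    print(ps,[(((k-gm[:2])@x).round(4),((k-gm[:2])@y).round(4)) for k in(near,far,st,gr[:2])])
E
```

```text
gap [301.1 235. ] [0.454  0.0152 0.005 ] [np.float64(0.0209), np.float64(0.1236)] ang 5.7
gap [274.  232.4] [0.4611 0.087  0.005 ] [np.float64(0.0211), np.float64(0.1251)] ang 6.7
spacing 0.07217398628481185
psi(gaps) -5.676391654044417 psi(stored) -8.449354398480494
psi cans -8.284109541124453
rack [[0.411, 0.2417], [0.5438, 0.2317], [0.5123, -0.0651], [0.3807, -0.0507]] [np.float64(0.2939), np.float64(0.1332)] 5.76788854598999
-0.12217304763960307 [(np.float64(0.0127), np.float64(-0.2035)), (np.float64(0.009), np.float64(-0.3666)), (np.float64(0.0054), np.float64(0.0764)), (np.float64(0.0017), np.float64(-0.0722))]
-0.10471975511965978 [(np.float64(0.0091), np.float64(-0.2037)), (np.float64(0.0026), np.float64(-0.3667)), (np.float64(0.0068), np.float64(0.0763)), (np.float64(0.0004), np.float64(-0.0722))]
-0.08726646259971647 [(np.float64(0.0056), np.float64(-0.2038)), (np.float64(-0.0038), np.float64(-0.3666)), (np.float64(0.0081), np.float64(0.0762)), (np.float64(-0.0009), np.float64(-0.0722))]
```

>>> {"name": "move_arm", "arguments": {
  "increments": [
    {"roll":-7.04,"z":0.01,"gripper":45},
    {"roll":-7.04,"z":0.01,"gripper":45},
    {"roll":-7.04,"z":0.01,"gripper":45},
    {"roll":-7.04,"z":0.01,"gripper":45},
    {"roll":-7.04,"z":0.01,"gripper":45},
    {"roll":-7.04,"z":0.01,"gripper":45},
    {"roll":-7.04,"z":0.01,"gripper":45},
    {"roll":-7.04,"z":0.01,"gripper":45},
    {"roll":-7.04,"z":0.01,"gripper":45},
    {"gripper":45}
  ]
}}

```text
invalid input at $.increments[0]: expected keys x, y, z, roll, gripper
```

>>> {"name": "move_arm", "arguments": {
  "increments": [
    {"x":0,"y":0,"z":0.01,"roll":-7.04,"gripper":45},
    {"x":0,"y":0,"z":0.01,"roll":-7.04,"gripper":45},
    {"x":0,"y":0,"z":0.01,"roll":-7.04,"gripper":45},
    {"x":0,"y":0,"z":0.01,"roll":-7.04,"gripper":45},
    {"x":0,"y":0,"z":0.01,"roll":-7.04,"gripper":45},
    {"x":0,"y":0,"z":0.01,"roll":-7.04,"gripper":45},
    {"x":0,"y":0,"z":0.01,"roll":-7.04,"gripper":45},
    {"x":0,"y":0,"z":0.01,"roll":-7.04,"gripper":45},
    {"x":0,"y":0,"z":0.01,"roll":-7.04,"gripper":45},
    {"x":0,"y":0,"z":0,"roll":0,"gripper":45}
  ]
}}

```text
clock: 1.03
position: [0.1933, -0.5128, 0.1388]
eef_rot: [-3.139, -0.005, 1.469]
force: [-0.8, 0.3, -0.8]
opening: 0.447
grasp_force: 0.0
```

>>> {"name": "move_arm", "arguments": {
  "increments": [
    {"x":0.0297,"y":0.0174,"z":0,"roll":0,"gripper":45},
    {"x":0.0297,"y":0.0174,"z":0,"roll":0,"gripper":45},
    {"x":0.0297,"y":0.0174,"z":0,"roll":0,"gripper":45},
    {"x":0.0297,"y":0.0174,"z":0,"roll":0,"gripper":45},
    {"x":0.0297,"y":0.0174,"z":0,"roll":0,"gripper":45},
    {"x":0.0297,"y":0.0174,"z":0,"roll":0,"gripper":45},
    {"x":0.0297,"y":0.0174,"z":0,"roll":0,"gripper":45},
    {"x":0.0297,"y":0.0174,"z":0,"roll":0,"gripper":45},
    {"x":0.0297,"y":0.0174,"z":0,"roll":0,"gripper":45},
    {"x":0.0297,"y":0.0174,"z":0,"roll":0,"gripper":45},
    {"x":0.0297,"y":0.0174,"z":0,"roll":0,"gripper":45},
    {"x":0.0297,"y":0.0174,"z":0,"roll":0,"gripper":45}
  ]
}}

```text
clock: 2.03
position: [0.4399, -0.1806, 0.1421]
eef_rot: [3.141, 0.001, 1.463]
force: [0.8, -0.8, -0.5]
opening: 0.448
grasp_force: 0.0
```

>>> {"name": "move_arm", "arguments": {
  "increments": [
    {"x":0,"y":0,"z":0.02,"roll":0,"gripper":45},
    {"x":0,"y":0,"z":0.02,"roll":0,"gripper":45},
    {"x":0,"y":0,"z":0.02,"roll":0,"gripper":45},
    {"x":0,"y":0,"z":0,"roll":0,"gripper":45}
  ]
}}

```text
clock: 2.37
position: [0.436, -0.1807, 0.0784]
eef_rot: [-3.134, -0.002, 1.464]
force: [-0.5, 0.7, 0.5]
opening: 0.449
grasp_force: 0.0
```

```bash
cat > look.py <<'E'
import sys
from h import *
s=robot.observe(); print(s["clock"],np.round(s["position"],4),np.round(s["eef_rot"],3),np.round(s["force"],1))
gm=np.array([.461,.087]);ps=np.radians(-6);y=np.array([-np.sin(ps),np.cos(ps)]);x=np.array([np.cos(ps),np.sin(ps)])
t=np.array(s["position"][:2])-gm; print("tcp rack xy",(t@x).round(4),(t@y).round(4))
p=robot.camera_params("top"); im=robot.snapshot("top")
for c in blobs(brown(im),80):
    r=cv2.minAreaRect(c); k=cast(p,[r[0]],.036)[0][:2]-gm
    if r[0][0]>220 and 190<r[0][1]<280: print("can",np.round(r[0],1),np.round(r[1],1),round(r[2],1),"rack xy",(k@x).round(4),(k@y).round(4))
if len(sys.argv)>1: cv2.imwrite(f"pics/{sys.argv[1]}.png",np.hstack([cv2.resize(im[185:285,200:450,::-1],(800,320)) ]))
E
python3 look.py a1
```

```text
2.3667 [ 0.436  -0.1807  0.0784] [-3.134e+00 -2.000e-03  1.464e+00] [-0.5  0.7  0.5]
tcp rack xy 0.0031 -0.2688
can [352.  235.7] [23.1 27.3] 6.3 rack xy 0.0093 -0.204
can [243.7 225.9] [23.1 27.6] 8.1 rack xy 0.0067 0.0768
```

View pics/a1.png

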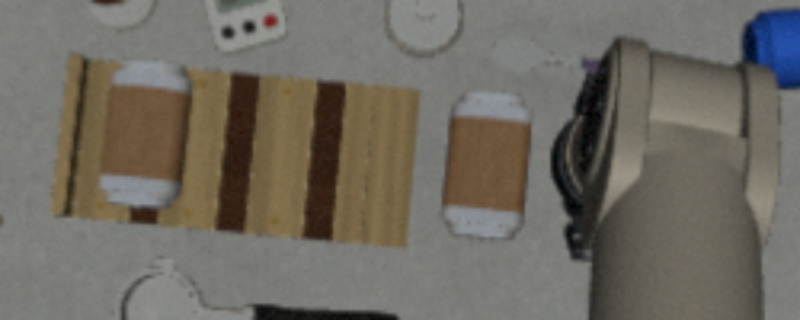

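The picture shows the gripper at right, between the near can (487,165 in the crop) and the far can, which is hidden under the arm. The near can and the rack are undisturbed. I'll lower to mid-height and start pushing.

>>> {"name": "move_arm", "arguments": {
  "increments": [
    {"x":0,"y":0.002,"z":0.019,"roll":0,"gripper":45},
    {"x":0,"y":0.002,"z":0.019,"roll":0,"gripper":45},
    {"x":0,"y":0,"z":0.018,"roll":0,"gripper":45},
    {"x":0,"y":0,"z":0,"roll":0,"gripper":45},
    {"x":0.006,"y":0,"z":0,"roll":0,"gripper":45},
    {"x":0.006,"y":0,"z":0,"roll":0,"gripper":45},
    {"x":0.006,"y":0,"z":0,"roll":0,"gripper":45},
    {"x":0.006,"y":0,"z":0,"roll":0,"gripper":45},
    {"x":0.006,"y":0,"z":0,"roll":0,"gripper":45},
    {"x":0.006,"y":0,"z":0,"roll":0,"gripper":45}
  ]
}}

```text
clock: 3.25
position: [0.4471, -0.1457, 0.0259]
eef_rot: [3.14, 0.0, 1.467]
force: [-0.8, -0.7, 0.6]
opening: 0.451
grasp_force: 0.0
```

```bash
python3 look.py
```

```text
3.25 [ 0.4471 -0.1457  0.0259] [3.14  0.    1.467] [-0.8 -0.7  0.6]
tcp rack xy 0.0105 -0.2329
can [419.9 244.9] [12.1 27.6] 5.0 rack xy 0.0028 -0.381
can [345.5 236. ] [28. 23.] 90.0 rack xy 0.007 -0.1874
can [243.7 225.8] [23.3 27.6] 7.6 rack xy 0.0069 0.0768
```

>>> {"name": "move_arm", "arguments": {
  "increments": [
    {"x":0.006,"y":0,"z":0,"roll":0,"gripper":45},
    {"x":0.006,"y":0,"z":0,"roll":0,"gripper":45},
    {"x":0.006,"y":0,"z":0,"roll":0,"gripper":45},
    {"x":0.006,"y":0,"z":0,"roll":0,"gripper":45},
    {"x":0.006,"y":0,"z":0,"roll":0,"gripper":45},
    {"x":0.006,"y":0,"z":0,"roll":0,"gripper":45},
    {"x":0.006,"y":0,"z":0,"roll":0,"gripper":45},
    {"x":0.006,"y":0,"z":0,"roll":0,"gripper":45}
  ]
}}

```text
clock: 3.97
position: [0.4516, -0.0985, 0.0254]
eef_rot: [-3.142, 0.001, 1.467]
force: [-0.4, -1.1, 0.5]
opening: 0.455
grasp_force: 0.9
```

```bash
python3 look.py a2
```

```text
3.9667 [ 0.4516 -0.0985  0.0254] [-3.142e+00  1.000e-03  1.467e+00] [-0.4 -1.1  0.5]
tcp rack xy 0.0101 -0.1855
can [414.1 244.4] [23.5 27.8] 5.7 rack xy 0.0027 -0.3659
can [325.  233.5] [27. 20.] 90.0 rack xy 0.0082 -0.1342
can [244.  225.9] [23.2 27.4] 6.3 rack xy 0.0068 0.0759
```

View pics/a2.png

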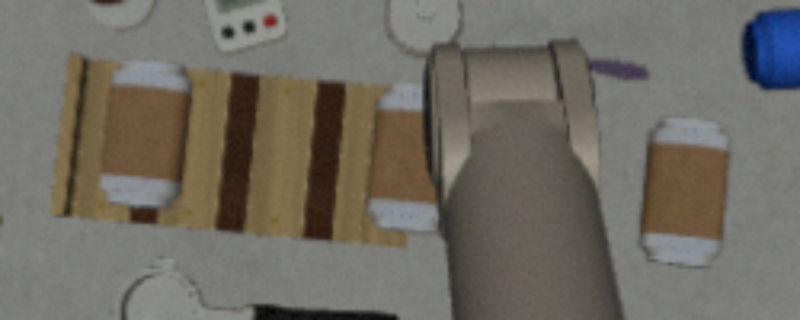

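The near can is at crop (405,155), at the ramp foot and square to the rack, with the arm covering its rear half. I keep pushing.

>>> {"name": "move_arm", "arguments": {
  "increments": [
    {"x":0.006,"y":0,"z":0,"roll":0,"gripper":45},
    {"x":0.006,"y":0,"z":0,"roll":0,"gripper":45},
    {"x":0.006,"y":0,"z":0,"roll":0,"gripper":45},
    {"x":0.006,"y":0,"z":0,"roll":0,"gripper":45},
    {"x":0.006,"y":0,"z":0,"roll":0,"gripper":45},
    {"x":0.006,"y":0,"z":0,"roll":0,"gripper":45},
    {"x":0.006,"y":0,"z":0,"roll":0,"gripper":45},
    {"x":0.006,"y":0,"z":0,"roll":0,"gripper":45},
    {"x":0.005,"y":0,"z":0,"roll":0,"gripper":45},
    {"x":0.005,"y":0,"z":0,"roll":0,"gripper":45}
  ]
}}

```text
clock: 4.85
position: [0.4576, -0.04, 0.0252]
eef_rot: [-3.141, -0.0, 1.467]
force: [-0.2, -0.3, 0.2]
opening: 0.449
grasp_force: 0.0
```

```bash
python3 look.py a3
```

```text
4.85 [ 0.4576 -0.04    0.0252] [-3.141 -0.     1.467] [-0.2 -0.3  0.2]
tcp rack xy 0.0099 -0.1266
can [414.3 244.4] [23.4 27.6] 5.7 rack xy 0.0027 -0.3665
can [298.  230.5] [27. 14.] 90.0 rack xy 0.009 -0.0642
can [243.8 225.9] [24.  27.3] 5.7 rack xy 0.0068 0.0766
```

View pics/a3.png

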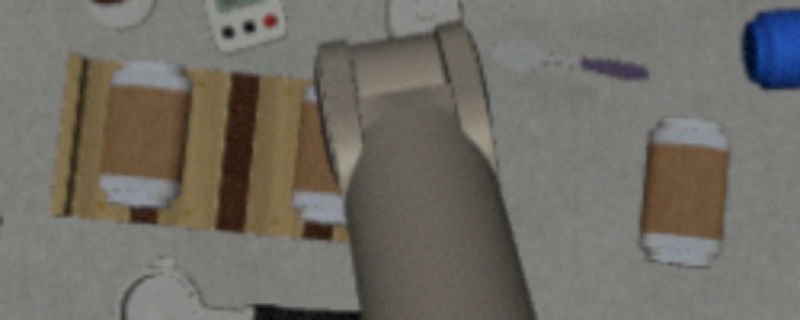

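The near can's front edge is at crop x≈298, so it is just entering the first gap. The far can (685,190) and stored can (145,135) haven't moved. I'll climb carefully and watch the force.

>>> {"name": "move_arm", "arguments": {
  "increments": [
    {"x":0.004,"y":0,"z":0,"roll":0,"gripper":45},
    {"x":0.004,"y":0,"z":0,"roll":0,"gripper":45},
    {"x":0.004,"y":0,"z":0,"roll":0,"gripper":45},
    {"x":0.004,"y":0,"z":0,"roll":0,"gripper":45}
  ]
}}

```text
clock: 5.23
position: [0.4592, -0.0254, 0.0253]
eef_rot: [-3.141, 0.001, 1.467]
force: [-1.2, -4.6, 3.3]
opening: 0.449
grasp_force: 2.4
```

>>> {"name": "move_arm", "arguments": {
  "increments": [
    {"x":0.004,"y":0,"z":0,"roll":0,"gripper":45},
    {"x":0.004,"y":0,"z":0,"roll":0,"gripper":45}
  ]
}}

```text
clock: 5.4
position: [0.4603, -0.0183, 0.0255]
eef_rot: [3.141, 0.002, 1.465]
force: [0.2, -2.1, 0.1]
opening: 0.448
grasp_force: 0.8
```

```bash
python3 look.py
```

```text
5.4 [ 0.4603 -0.0183  0.0255] [3.141e+00 2.000e-03 1.465e+00] [ 0.2 -2.1  0.1]
tcp rack xy 0.0103 -0.1048
can [414.3 244.3] [23.2 27.6] 5.4 rack xy 0.0029 -0.3664
can [243.8 225.9] [23.3 27.4] 7.1 rack xy 0.0067 0.0766
```

It climbed out at about 5 N without wedging. Continuing over the slat.

>>> {"name": "move_arm", "arguments": {
  "increments": [
    {"x":0.004,"y":0,"z":0,"roll":0,"gripper":45},
    {"x":0.004,"y":0,"z":0,"roll":0,"gripper":45},
    {"x":0.004,"y":0,"z":0,"roll":0,"gripper":45},
    {"x":0.004,"y":0,"z":0,"roll":0,"gripper":45},
    {"x":0.004,"y":0,"z":0,"roll":0,"gripper":45},
    {"x":0.004,"y":0,"z":0,"roll":0,"gripper":45},
    {"x":0.004,"y":0,"z":0,"roll":0,"gripper":45},
    {"x":0.004,"y":0,"z":0,"roll":0,"gripper":45},
    {"x":0.003,"y":0,"z":0,"roll":0,"gripper":45},
    {"x":0.003,"y":0,"z":0,"roll":0,"gripper":45}
  ]
}}

```text
clock: 6.28
position: [0.4641, 0.0211, 0.0253]
eef_rot: [3.142, -0.0, 1.467]
force: [0.0, -0.4, 0.4]
opening: 0.444
grasp_force: 0.0
```

```bash
python3 look.py a4
```

```text
6.2833 [0.4641 0.0211 0.0253] [ 3.142 -0.     1.467] [ 0.  -0.4  0.4]
tcp rack xy 0.01 -0.0652
can [414.3 244.3] [23.1 27.6] 5.4 rack xy 0.0028 -0.3666
can [243.8 225.9] [23.6 27.4] 6.3 rack xy 0.0068 0.0765
```

View pics/a4.png

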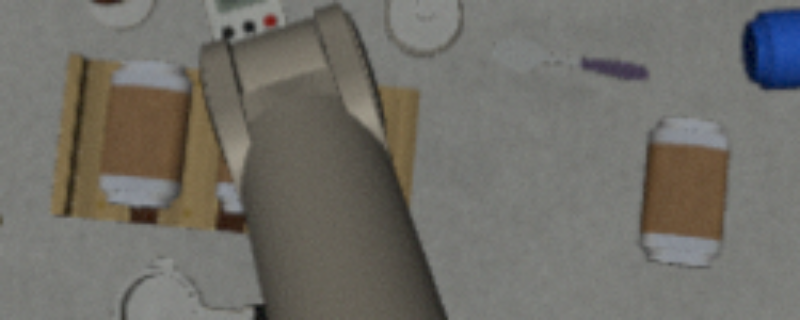

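The near can's front edge is at crop (217,188), about 20 mm short of the middle gap. The stored can is unmoved. A few small steps are left.

>>> {"name": "move_arm", "arguments": {
  "increments": [
    {"x":0.003,"y":0,"z":0,"roll":0,"gripper":45},
    {"x":0.003,"y":0,"z":0,"roll":0,"gripper":45},
    {"x":0.003,"y":0,"z":0,"roll":0,"gripper":45},
    {"x":0.003,"y":0,"z":0,"roll":0,"gripper":45},
    {"x":0.002,"y":0,"z":0,"roll":0,"gripper":45},
    {"x":0,"y":0,"z":0,"roll":0,"gripper":45},
    {"x":0,"y":0,"z":0,"roll":0,"gripper":45}
  ]
}}

```text
clock: 6.92
position: [0.4655, 0.0347, 0.0253]
eef_rot: [-3.142, 0.0, 1.467]
force: [1.0, -0.0, 0.1]
opening: 0.447
grasp_force: 0.0
```

```bash
python3 - <<'E'
from h import *
im=robot.snapshot("scene"); a=robot.snapshot("top")
cv2.imwrite("pics/a5.png",np.vstack([cv2.resize(im[190:290,200:450,::-1],(750,300)),cv2.resize(a[185:285,200:450,::-1],(750,300))]))
s=robot.observe();print(s["position"],s["force"])
E
```

```text
[0.46549313 0.03441607 0.02525942] [-0.58692621  0.1087379   0.30076053]
```

View pics/a5.png

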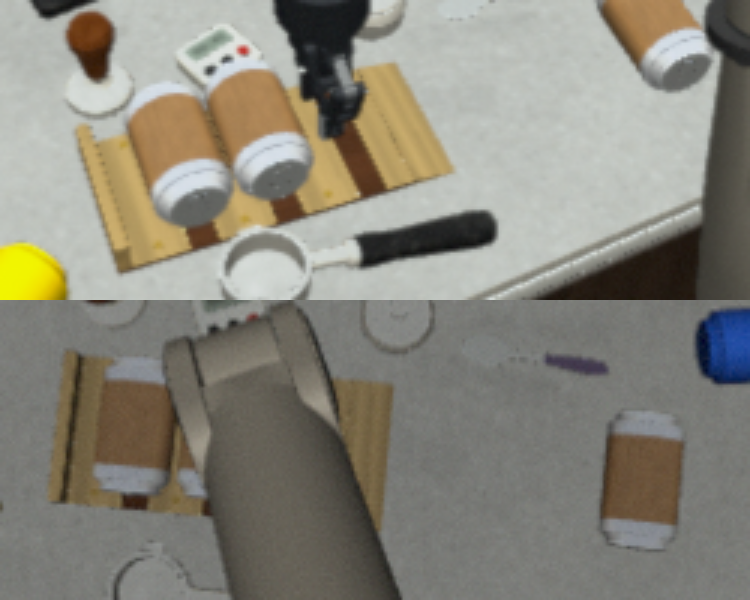

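The near can lies in the middle gap (scene crop 260,130) beside the stored can, and the fingers are clear of it. I back off, lift, and go behind the far can.

>>> {"name": "move_arm", "arguments": {
  "increments": [
    {"x":-0.01,"y":0,"z":0,"roll":0,"gripper":45},
    {"x":-0.015,"y":0,"z":0,"roll":0,"gripper":45},
    {"x":-0.01,"y":0,"z":-0.03,"roll":0,"gripper":45},
    {"x":-0.01,"y":0,"z":-0.03,"roll":0,"gripper":45},
    {"x":-0.02,"y":0,"z":-0.03,"roll":0,"gripper":45},
    {"x":-0.03,"y":-0.001,"z":0,"roll":0,"gripper":45},
    {"x":-0.035,"y":-0.001,"z":0,"roll":0,"gripper":45},
    {"x":-0.035,"y":-0.001,"z":0,"roll":0,"gripper":45},
    {"x":-0.035,"y":-0.001,"z":0,"roll":0,"gripper":45},
    {"x":-0.035,"y":-0.001,"z":0,"roll":0,"gripper":45},
    {"x":-0.035,"y":-0.001,"z":0,"roll":0,"gripper":45},
    {"x":-0.035,"y":-0.001,"z":0,"roll":0,"gripper":45}
  ]
}}

```text
clock: 8.02
position: [0.4254, -0.2707, 0.1153]
eef_rot: [-3.141, 0.001, 1.466]
force: [1.3, 0.5, 0.6]
opening: 0.453
grasp_force: 0.0
```

>>> {"name": "move_arm", "arguments": {
  "increments": [
    {"x":-0.035,"y":0,"z":0,"roll":0,"gripper":45},
    {"x":-0.03,"y":0,"z":0,"roll":0,"gripper":45},
    {"x":-0.015,"y":0,"z":0,"roll":0,"gripper":45},
    {"x":0,"y":0,"z":0,"roll":0,"gripper":45},
    {"x":0,"y":0,"z":0,"roll":0,"gripper":45}
  ]
}}

```text
clock: 8.43
position: [0.418, -0.3475, 0.1149]
eef_rot: [-3.141, -0.001, 1.465]
force: [-0.2, 2.2, 0.4]
opening: 0.451
grasp_force: 0.0
```

```bash
python3 look.py
```

```text
8.4333 [ 0.418  -0.3475  0.1149] [-3.141e+00 -1.000e-03  1.465e+00] [-0.2  2.2  0.4]
tcp rack xy 0.0026 -0.4366
can [414.1 244.3] [23.7 27.6] 5.2 rack xy 0.0027 -0.3659
can [271.9 227.7] [23.6 27.5] 6.7 rack xy 0.0094 0.0037
can [243.8 225.8] [23.3 27.4] 7.1 rack xy 0.007 0.0766
```

The near can reads about 73 mm from the stored can, so it is in its gap. Lowering and pushing the far can.

>>> {"name": "move_arm", "arguments": {
  "increments": [
    {"x":0,"y":0,"z":0.03,"roll":0,"gripper":45},
    {"x":0,"y":0,"z":0.03,"roll":0,"gripper":45},
    {"x":0,"y":0,"z":0.03,"roll":0,"gripper":45},
    {"x":0,"y":0,"z":0,"roll":0,"gripper":45},
    {"x":0.006,"y":0,"z":0,"roll":0,"gripper":45},
    {"x":0.006,"y":0,"z":0,"roll":0,"gripper":45},
    {"x":0.006,"y":0,"z":0,"roll":0,"gripper":45},
    {"x":0.006,"y":0,"z":0,"roll":0,"gripper":45},
    {"x":0.006,"y":0,"z":0,"roll":0,"gripper":45},
    {"x":0.006,"y":0,"z":0,"roll":0,"gripper":45},
    {"x":0.006,"y":0,"z":0,"roll":0,"gripper":45},
    {"x":0.006,"y":0,"z":0,"roll":0,"gripper":45}
  ]
}}

```text
clock: 9.48
position: [0.4237, -0.2992, 0.0256]
eef_rot: [3.141, 0.0, 1.467]
force: [-0.5, 0.3, 0.6]
opening: 0.447
grasp_force: 0.0
```

>>> {"name": "move_arm", "arguments": {
  "increments": [
    {"x":0.007,"y":0,"z":0,"roll":0,"gripper":45},
    {"x":0.007,"y":0,"z":0,"roll":0,"gripper":45},
    {"x":0.007,"y":0,"z":0,"roll":0,"gripper":45},
    {"x":0.007,"y":0,"z":0,"roll":0,"gripper":45},
    {"x":0.007,"y":0,"z":0,"roll":0,"gripper":45},
    {"x":0.007,"y":0,"z":0,"roll":0,"gripper":45},
    {"x":0.007,"y":0,"z":0,"roll":0,"gripper":45},
    {"x":0.007,"y":0,"z":0,"roll":0,"gripper":45},
    {"x":0.007,"y":0,"z":0,"roll":0,"gripper":45},
    {"x":0.007,"y":0,"z":0,"roll":0,"gripper":45}
  ]
}}

```text
clock: 10.32
position: [0.4309, -0.2295, 0.0253]
eef_rot: [3.142, 0.0, 1.467]
force: [-0.4, -0.8, -0.1]
opening: 0.449
grasp_force: 0.1
```

```bash
python3 look.py
```

```text
10.3167 [ 0.4309 -0.2295  0.0253] [3.142 0.    1.467] [-0.4 -0.8 -0.1]
tcp rack xy 0.0031 -0.3179
can [379.6 240.6] [22.7 27.4] 6.3 rack xy 0.0037 -0.2761
can [271.9 227.6] [23.8 27.3] 6.0 rack xy 0.0096 0.0036
can [243.7 225.8] [23.6 27.7] 8.1 rack xy 0.0069 0.0768
```

>>> {"name": "move_arm", "arguments": {
  "increments": [
    {"x":0.007,"y":0,"z":0,"roll":0,"gripper":45},
    {"x":0.007,"y":0,"z":0,"roll":0,"gripper":45},
    {"x":0.007,"y":0,"z":0,"roll":0,"gripper":45},
    {"x":0.007,"y":0,"z":0,"roll":0,"gripper":45},
    {"x":0.007,"y":0,"z":0,"roll":0,"gripper":45},
    {"x":0.007,"y":0,"z":0,"roll":0,"gripper":45},
    {"x":0.007,"y":0,"z":0,"roll":0,"gripper":45},
    {"x":0.007,"y":0,"z":0,"roll":0,"gripper":45},
    {"x":0.007,"y":0,"z":0,"roll":0,"gripper":45},
    {"x":0.007,"y":0,"z":0,"roll":0,"gripper":45},
    {"x":0.007,"y":0,"z":0,"roll":0,"gripper":45},
    {"x":0.007,"y":0,"z":0,"roll":0,"gripper":45}
  ]
}}

```text
clock: 11.37
position: [0.4396, -0.146, 0.0253]
eef_rot: [-3.142, 0.0, 1.467]
force: [0.1, -0.4, -0.1]
opening: 0.446
grasp_force: 0.1
```

>>> {"name": "move_arm", "arguments": {
  "increments": [
    {"x":0.006,"y":0,"z":0,"roll":0,"gripper":45},
    {"x":0.006,"y":0,"z":0,"roll":0,"gripper":45},
    {"x":0.006,"y":0,"z":0,"roll":0,"gripper":45},
    {"x":0.006,"y":0,"z":0,"roll":0,"gripper":45},
    {"x":0.006,"y":0,"z":0,"roll":0,"gripper":45},
    {"x":0.006,"y":0,"z":0,"roll":0,"gripper":45},
    {"x":0.006,"y":0,"z":0,"roll":0,"gripper":45},
    {"x":0.006,"y":0,"z":0,"roll":0,"gripper":45},
    {"x":0.006,"y":0,"z":0,"roll":0,"gripper":45},
    {"x":0.006,"y":0,"z":0,"roll":0,"gripper":45},
    {"x":0.006,"y":0,"z":0,"roll":0,"gripper":45}
  ]
}}

```text
clock: 12.28
position: [0.4467, -0.0811, 0.0255]
eef_rot: [3.141, 0.001, 1.466]
force: [0.2, -1.5, 0.6]
opening: 0.448
grasp_force: 1.0
```

```bash
python3 look.py
```

```text
12.2833 [ 0.4467 -0.0811  0.0255] [3.141e+00 1.000e-03 1.466e+00] [ 0.2 -1.5  0.6]
tcp rack xy 0.0033 -0.1687
can [316.5 234.5] [27. 17.] 90.0 rack xy 0.0034 -0.1127
can [271.9 227.5] [23.7 27.4] 6.0 rack xy 0.0098 0.0036
can [243.9 225.8] [23.3 27.3] 6.7 rack xy 0.007 0.0762
```

Now the slow last 45 mm: 8×4 mm, then 3 mm steps, stopping about 122 mm before the middle gap, as with the first can.

>>> {"name": "move_arm", "arguments": {
  "increments": [
    {"x":0.004,"y":0,"z":0,"roll":0,"gripper":45},
    {"x":0.004,"y":0,"z":0,"roll":0,"gripper":45},
    {"x":0.004,"y":0,"z":0,"roll":0,"gripper":45},
    {"x":0.004,"y":0,"z":0,"roll":0,"gripper":45},
    {"x":0.004,"y":0,"z":0,"roll":0,"gripper":45},
    {"x":0.004,"y":0,"z":0,"roll":0,"gripper":45},
    {"x":0.004,"y":0,"z":0,"roll":0,"gripper":45},
    {"x":0.003,"y":0,"z":0,"roll":0,"gripper":45},
    {"x":0.003,"y":0,"z":0,"roll":0,"gripper":45}
  ]
}}

```text
clock: 13.08
position: [0.4499, -0.0465, 0.0252]
eef_rot: [-3.141, -0.0, 1.467]
force: [-0.2, -0.1, 0.2]
opening: 0.447
grasp_force: 0.0
```

>>> {"name": "move_arm", "arguments": {
  "increments": [
    {"x":0.003,"y":0,"z":0,"roll":0,"gripper":45},
    {"x":0.003,"y":0,"z":0,"roll":0,"gripper":45},
    {"x":0.003,"y":0,"z":0,"roll":0,"gripper":45},
    {"x":0.003,"y":0,"z":0,"roll":0,"gripper":45},
    {"x":0,"y":0,"z":0,"roll":0,"gripper":45},
    {"x":0,"y":0,"z":0,"roll":0,"gripper":45}
  ]
}}

```text
clock: 13.58
position: [0.4512, -0.0351, 0.0253]
eef_rot: [3.142, -0.0, 1.467]
force: [0.5, 0.7, -0.1]
opening: 0.451
grasp_force: 0.0
```

```bash
python3 - <<'E'
from h import *
im=robot.snapshot("scene"); a=robot.snapshot("top")
cv2.imwrite("pics/a6.png",np.vstack([cv2.resize(im[190:290,200:450,::-1],(750,300)),cv2.resize(a[185:285,200:450,::-1],(750,300))]))
s=robot.observe();print(s["position"],s["force"])
E
```

```text
[ 0.45115846 -0.0354612   0.02528728] [0.52302831 0.5252924  0.33906314]
```

View pics/a6.png

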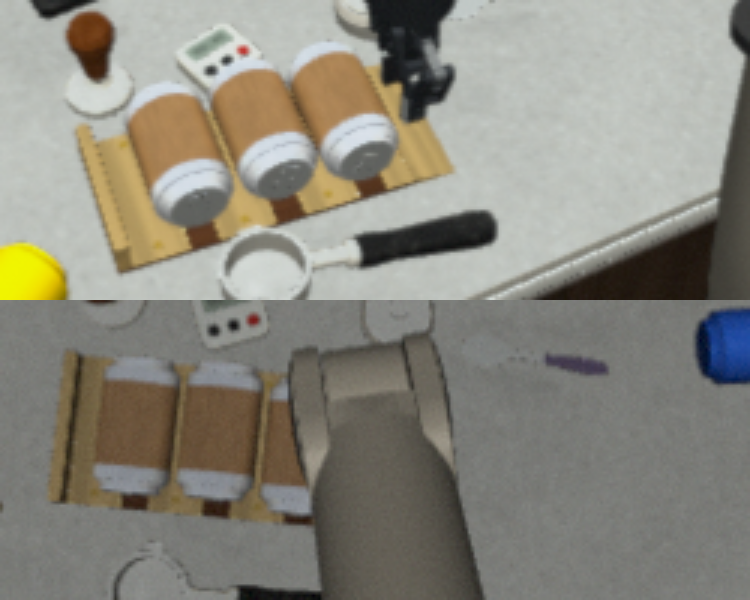

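All three cans lie in their gaps (scene crop 180,155; 262,130; 345,110), and the fingers have zero force on them. I retreat and check.

>>> {"name": "move_arm", "arguments": {
  "increments": [
    {"x":-0.01,"y":0,"z":0,"roll":0,"gripper":45},
    {"x":-0.015,"y":0,"z":0,"roll":0,"gripper":45},
    {"x":-0.02,"y":0,"z":-0.025,"roll":0,"gripper":45},
    {"x":-0.025,"y":0,"z":-0.03,"roll":0,"gripper":45},
    {"x":-0.03,"y":0,"z":-0.03,"roll":0,"gripper":45},
    {"x":-0.035,"y":0,"z":0,"roll":0,"gripper":45},
    {"x":-0.03,"y":0,"z":0,"roll":0,"gripper":45},
    {"x":0,"y":0,"z":0,"roll":0,"gripper":45},
    {"x":0,"y":0,"z":0,"roll":0,"gripper":45},
    {"x":0,"y":0,"z":0,"roll":0,"gripper":45}
  ]
}}

```text
clock: 14.52
position: [0.4336, -0.1989, 0.1095]
eef_rot: [-3.141, -0.001, 1.466]
force: [-0.3, 0.5, -0.5]
opening: 0.451
grasp_force: 0.0
```

```bash
python3 look.py
```

```text
14.5167 [ 0.4336 -0.1989  0.1095] [-3.141e+00 -1.000e-03  1.466e+00] [-0.3  0.5 -0.5]
tcp rack xy 0.0026 -0.2872
can [299.5 232.5] [23.7 27.4] 5.7 rack xy 0.0042 -0.0688
can [271.9 227.6] [23.7 27.3] 6.3 rack xy 0.0097 0.0036
can [243.8 225.8] [23.6 27.5] 7.1 rack xy 0.0068 0.0766
```

The cans are spaced 72.4 and 73.0 mm apart, which matches the 72 mm gap pitch, and the robot is clear. Handing in.

```bash
python3 -c "
from rig import robot
print(robot.finish_job())"
```

```text
the job is handed in; nothing more can be done
None
```

Both cans were rolled in and appear settled, the nearer one in the middle gap and the other in the gap next to the ramp; the stored can did not move, no bystander was seen to move, and the job was handed in at about 14.5 s with no verdict returned.

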